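Run a board carrier under the scan head to the sprung stop

ROBOT

A 6-joint arm with a two-finger parallel gripper is mounted at the origin on the work surface. World frame = base frame: x ahead of the robot, y to its left, z up, the work surface at z = 0. Lengths are in m, angles in degrees, forces in N, time in s.
With the tool pointing down it reaches from about 0.3 to 0.75 m from the base axis. Payload 8.5 kg.
Tool frame: the origin (TCP) lies midway between the tips of the shut fingers; the grasp point (between the pads) lies 19 mm behind it (env.grasp_offset is the distance from the TCP to the grasp point, in m); z points along the fingers, y is the line along which they close (so a half turn about z gives the same grasp; the last joint's range is limited). The gripper opens to 85 mm and grips with 20 to 120 N. Pads are 22 mm wide; open, the fingers measure 114 mm over their backs; the gripper's body (76 mm by 85 mm) begins 54 mm behind the grasp point. The pads swing forward as they close: fully open they stand 13 mm farther back than shut.
Start: joints at [-82.179, 21.807, 74.336, -0, 83.858, -12.336], TCP at [0.19, -0.516, 0.231] pointing down, gripper open.
Joint ranges: [-178.18, 178.18], [-50.72, 133.34], [12.68, 142.11], [-81.47, 261.47], [9.98, 163.14], [-165.26, 165.26]. Speed limits (degrees/s): [136.94, 136.94, 180, 180, 180, 180].

INTERFACE

Orientations are given as a 3x3 rotation matrix whose columns are the frame's x, y, z axes.
In Python, from rig import env gives the robot as it stands.
- The arm moves only by the tool servo_tool, never from a script. Its argument "deltas" is text: rows parted by semicolons, each of 7 numbers parted by spaces: the opening, from 0 (shut) to 1 (fully open), then the shift along the tool's x, y, z in mm, then the turn, a rotation vector about the tool's x, y, z in rad. A call has 1 to 8 rows; each row shifts and turns the commanded pose from where the row before left it, along the tool's axes as they then stand; what a row does not reach is not made up. A row lasts 1/12 s, in which the tool goes at most 41.7 mm and 7.16 degrees, less where a joint would pass 70% of its speed; a pose out of reach is approached as far as the arm can. A call is refused whole if a number of a shift passes 41.7 or a number of a turn 0.125, either way. A call with a gripper value outside its range is refused whole. The fingers move at their own pace and stop on an object; "newtons" is the grip in N (left out, the last holds). Time passes only in rows, so rows that do not move let the fingers close. It gives the time, the measured TCP pose, the force, the opening and the grip force at its end, in the units of the state.
- env.observe(): the state, without advancing time (a new reading comes with each control period).
- env.get_image(name): name is "scene" or "top" or "wrist"; returns a dict with "img" (384x512x3 uint8, red, green, blue), "depth" (384x512 float32, m along the optical axis (not along the pixel's ray), 0 where there is no reading), "camera_matrix" (3x3 intrinsics, pixels), "D" ([k1, k2, p1, p2, k3] as OpenCV has them; the pictures are not rectified), "world_to_cam" (4x4, takes a point from world to camera coordinates). Camera axes: x right, y down, z forward; pixel columns grow to the right and rows downward; lengths in m; the calibration is good to about 2 mm. A picture is of the moment at which its call begins.
- env.close_job(): hands the job in; it is judged then, once.
Trained networks look in a picture, given as the dict that the camera call returned (one of the last four; its "shot" number tells which), for a name from the list of things; names that differ only in an ending like _2 or _b are one class to them, and where a whole thing is asked for, a point or a joint stands for the part that bears it (a point fixed in the world has none). Each returns a list of dicts, best first, with "conf" (0 to 1); they miss things now and then, are a little off and sometimes report something else, mostly with a low value. They report only what shows in the picture. A call takes as long as a camera call. They do not tell look-alikes from the thing itself.
- env.spot_in(name, picture): "bbox" ([centre column, centre row, width, height] in pixels, round what is visible of it).
- env.spot_point(name, picture): "uv" ([column, row] in pixels: a listed point, or the origin of a listed thing).
The state is a dict: "time_s": time; "q": joint angles; "qvel": joint speeds; "joint_efforts": joint torques, N m; "position": TCP position; "tool_rot": TCP orientation; "ft_force": force on the tool from outside, world axes, zero at the start; "wrist_torque": the same for the moment, N m; "grip_width": finger opening in m; "gripper_force": force on a finger pad.
Only numpy, scipy, OpenCV 4.12 (cv2) and the standard library are available. Lean on these libraries where they do the work, as an engineer would, in place of code of your own. Each camera call takes 0.05 s, during which the arm holds its last target. There are 200 camera calls.

TASK

Slide the board carrier along its guide track, beneath the low scan head and out on the other side, until it gently presses in the sprung orange pad of the red end stop, and leave it there in contact with the pad. Keep the carrier down in its guide all the way, do not ram the stop (the pad is not to be driven hard against its end), and leave the other things on the bench alone.

Things in the scene. Friction and masses are not known exactly. Their poses are not given: they have to be found in the camera images.
- track: Fixed guide track (sizes here and below in mm): aluminium plate 150 wide (x), y = -350 to +310, 8 thick; its top is the running floor. Origin on its underside (bench level) below the scan head's middle, z up. Dark rails along y: inner faces at x = -47 and +47, tops 26 above the bench. Turned up to 0.2 rad. The carrier waits on the +y side, the end stop is at the -y end.
- head (a point): Middle of the underside of the white scan head that bridges the track over y = -40 to +40, x = -75 to +75: underside 54, top 70 above the bench, on four thin legs outside the rails. On it a black lens and a magenta camera (60 x 50, y = -25 to +25), up to 210 above the bench. The carrier's lips clear it by 12; a gripper does not fit beneath. Axes as the track's.
- carrier: Loose board carrier, 0.55 to 0.9 kg, on the track floor, 2 mm play to each rail. Black plate 90 wide (x), 190 long (y, along the track's y), 10 thick; a yellow lip stands at each end, flush with the end face. A blue circuit board with parts up to 22 high covers only y = -50 to +50; between it and each lip 35 of bare plate is free. Origin: centre of underside, z up. Sliding friction: a few N.
- lead_lip (a point): Middle of the top inner edge of the carrier's lip on the stop side (carrier frame y = -85, 34 above its underside). Both lips: 60 wide, 10 thick (y = -95 to -85, and +85 to +95), from 10 to 34 above the carrier's underside. Closed fingertips fit behind a lip, over the bare plate, to hook it. Axes as the carrier's.
- stop: Red block of the end stop, fixed on the track floor between the rails, 70 wide (x), 30 long (y), 34 high; origin at the centre of its underside, axes as the track's. A brass screw in its +y face holds a sprung orange pad (50 wide, 24 high, from 4 to 28 above the track floor) that faces the carrier.
- stop_face (a point): Middle of the red block's +y face (15 from its origin). The screw is set differently each time, unmeasured: the orange pad's front stands 12 to 37 ahead (+y) of this face. The pad yields up to 10 mm: starts at about 1 N, rises 1.5 N per mm, bottoms at about 16 N. Let go, it pushes the carrier back a little until friction holds it, still in contact.
- mouse: Bystander: loose black computer mouse 58 x 105 x 34 high, robot's side of the track. Origin at the centre of the underside.
- screwdriver: Bystander: loose screwdriver lying on the robot's side of the track, about 200 long. Origin at its underside.
- scanner: Bystander: loose black hand scanner lying on the far side of the track, head 66 x 90 x 45 high and grip 34 wide, about 190 long in all. Origin under the head.
- parts_tray: Bystander: loose blue open tray 90 x 130 x 30 high on the far side of the track. Origin at the centre of the underside.
- swab_jar: Bystander: loose white jar, 60 diameter, 90 high, behind the scan head. Origin at the centre of the underside.
Mind the look-alikes: they are no part of the job. Leave any brown look-alike of the carrier alone.

How it is judged:
By the outcome, as a careful person would: the job done as asked, in the order asked, and still so for the second after the job is handed in, with the robot touching nothing.
It also fails if it takes over 64 s, if anything falls off the work surface, if the arm or the gripper's body presses on something with over 40 N, if the wrist force passes 120 N, or if a joint passes its speed limit or range.

## Working session

There is one attempt and no reset: what is moved stays moved. The work goes in short steps, Python scripts to look and compute and a tool call to move; the robot and the scene stay as the last step left them, time stands still between calls to the robot, and variables do not carry over. Pictures are saved under pics/ and viewed, at most 10 in all, crops included, and the job is handed in when it is done.

Besides the shell and the picture viewer there is one more tool, called after "Emit:" by a JSON object that holds its "name" and its "arguments", one argument or row to a line. servo_tool: Moves the arm, as the interface text tells. Its arguments: {"type":"object","properties":{"deltas":{"type":"string"},"newtons":{"type":"number"}},"required":["deltas"]}

```bash
mkdir -p pics; ls; cat > h.py <<'E'
import numpy as np, cv2
from rig import env
def ray(p,uv):
    n=cv2.undistortPoints(np.array([[uv]],float),p["camera_matrix"],np.array(p["D"],float))[0,0]
    T=np.linalg.inv(p["world_to_cam"]); d=T[:3,:3]@np.array([n[0],n[1],1]); return T[:3,3],d
def atz(p,uv,z):
    o,d=ray(p,uv); return o+d*(z-o[2])/d[2]
def dep(p,uv):
    u,v=np.round(uv).astype(int); w=p["depth"][max(v-2,0):v+3,max(u-2,0):u+3]; w=w[w>0]
    if not len(w): return None
    o,d=ray(p,uv); return o+d*np.median(w)
def cloud(p):
    h,w=p["depth"].shape; g=np.stack(np.meshgrid(np.arange(w),np.arange(h)),-1).reshape(-1,1,2).astype(float)
    n=cv2.undistortPoints(g,p["camera_matrix"],np.array(p["D"],float))[:,0]
    z=p["depth"].reshape(-1,1); c=np.hstack([n*z,z]); T=np.linalg.inv(p["world_to_cam"])
    return (c@T[:3,:3].T+T[:3,3]).reshape(h,w,3)
def save(p,f,s=1): 
    cv2.imwrite("pics/"+f,cv2.resize(p["img"][...,::-1],None,fx=s,fy=s))
E
cat > a.py <<'E'
from h import *
np.set_printoptions(precision=4,suppress=True)
P={n:env.get_image(n) for n in("scene","top")}
for n,p in P.items():
    save(p,n+"0.png",1.5)
    print(n,"cam",np.linalg.inv(p["world_to_cam"])[:3,3])
    for k in("track","head","carrier","lead_lip","stop","stop_face","mouse","screwdriver","scanner","parts_tray","swab_jar"):
        for r in env.spot_point(k,p)[:3]:
            print(n,k,round(r["conf"],2),np.round(r["uv"],1),dep(p,r["uv"]))
s=env.observe(); print(s["time_s"],s["position"],s["tool_rot"],s["ft_force"],s["grip_width"])
E
python3 a.py
```

```text
pics
scene cam [0.963  0.5378 0.9199]
scene track 0.61 [262.9 220.4] [0.5124 0.0544 0.0391]
scene track 0.55 [239.2 214.4] [0.5538 0.0196 0.0676]
scene track 0.47 [241.6 201.5] [0.5333 0.0065 0.0853]
scene head 0.71 [239.3 200.2] [0.5381 0.0046 0.0924]
scene carrier 0.88 [294.6 245.7] [0.5031 0.1488 0.0238]
scene carrier 0.87 [253.  114.6] [ 0.2513 -0.2587  0.0153]
scene carrier 0.78 [420.9 246.7] [0.2895 0.3543 0.012 ]
scene lead_lip 0.74 [236.6 160.9] [ 0.5267 -0.0082  0.2031]
scene lead_lip 0.69 [459.9 244.4] [0.2344 0.4209 0.0331]
scene lead_lip 0.61 [262.9 222. ] [0.5146 0.0566 0.037 ]
scene stop 0.93 [152.8 158.8] [ 0.574  -0.3081  0.0268]
scene stop_face 0.72 [153.2 159.3] [ 0.5739 -0.3066  0.0259]
scene mouse 0.75 [237.1 160.3] [ 0.5258 -0.0074  0.2049]
scene screwdriver 0.77 [329.4 214.7] [0.3663 0.1375 0.0046]
scene scanner 0.57 [294.8 312.3] [0.6306 0.2701 0.0438]
scene scanner 0.19 [154.2 158.1] [ 0.5702 -0.3065  0.028 ]
scene parts_tray 0.6 [138.9 217.6] [ 0.708  -0.1873  0.0029]
scene swab_jar 0.63 [198.2 255.1] [0.681  0.0207 0.0352]
scene swab_jar 0.57 [238.3 214.8] [
[... 463 characters left out ...]
75. ] [ 0.4919 -0.0172  0.1941]
top stop 0.86 [366.7 167.3] [ 0.5482 -0.3228  0.0402]
top stop_face 0.85 [363.  163.6] [ 0.5616 -0.3125  0.0347]
top mouse 0.84 [322.2 212.3] [ 0.4039 -0.1768  0.0329]
top mouse 0.69 [367.7 165. ] [ 0.5549 -0.3255  0.0439]
top screwdriver 0.68 [226.1 225.6] [0.363  0.1289 0.0193]
top screwdriver 0.61 [320.3 125.5] [ 0.7002 -0.1809  0.0028]
top scanner 0.89 [188.4 152. ] [0.5995 0.2528 0.0437]
top parts_tray 0.66 [322.1 126.8] [ 0.6957 -0.1869  0.0026]
top swab_jar 0.88 [263.6 137.1] [0.6351 0.0084 0.0877]
1.2 [ 0.1895 -0.5163  0.2313] [[ 0.9388  0.3446 -0.    ]
 [ 0.3446 -0.9388 -0.    ]
 [-0.      0.     -1.    ]] [ 0.4846 -0.6585  0.0963] 0.08570792424199683
```

View pics/scene0.png

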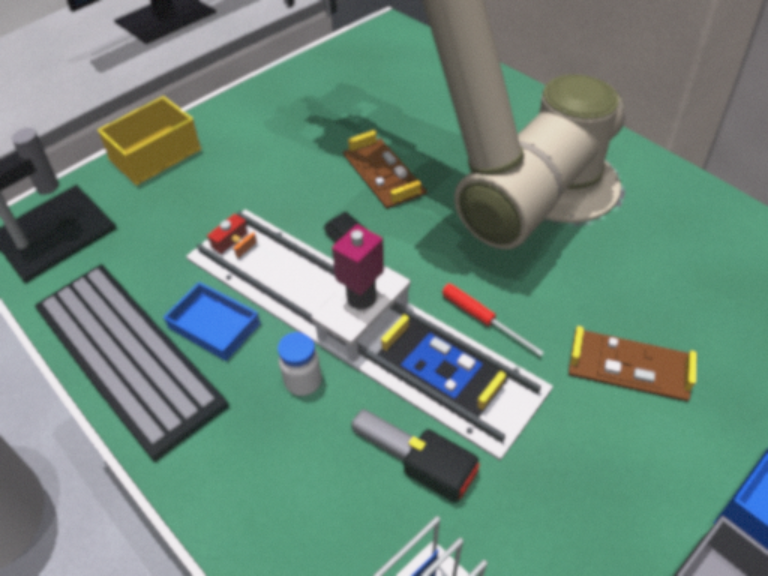

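View pics/top0.png

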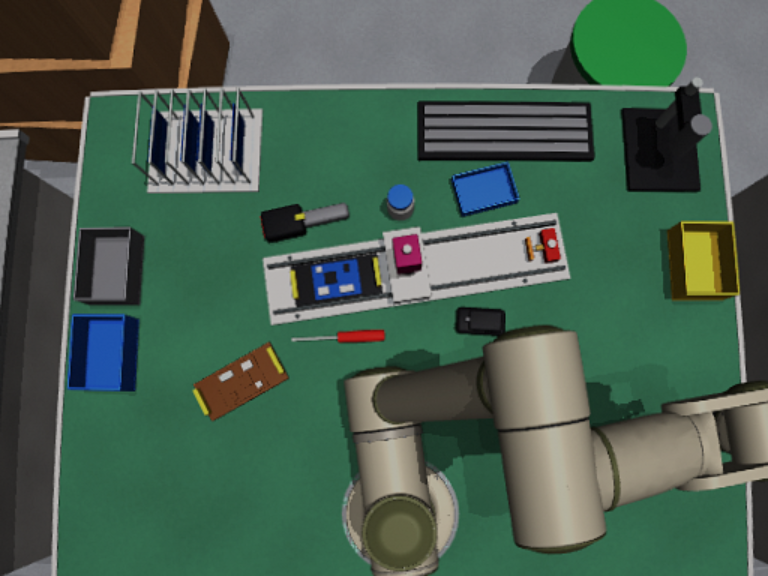

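The pictures show the track running nearly along world y. The real carrier (black plate, blue board, yellow lips) is at about (430,365) in the scene picture and (335,278) in the top picture. The red stop with its orange pad is at (232,232) and (545,245). Both brown look-alikes are well off the track. Next I'll fit the track.

```bash
cat > b.py <<'E'
from h import *
np.set_printoptions(precision=4,suppress=True)
for n in("top","scene"):
    p=env.get_image(n); C=cloud(p); im=p["img"].astype(int); hsv=cv2.cvtColor(p["img"],cv2.COLOR_RGB2HSV).astype(int)
    roi=(C[...,0]>.38)&(C[...,0]<.68)&(C[...,1]>-.42)&(C[...,1]<.42)&(p["depth"]>0)
    w=roi&(hsv[...,1]<50)&(hsv[...,2]>140)&(C[...,2]<.03)
    w=w.astype(np.uint8); w=cv2.morphologyEx(w,cv2.MORPH_OPEN,np.ones((3,3)))
    pts=C[w>0]; 
    r=cv2.minAreaRect((pts[:,:2]*1000).astype(np.float32)); print(n,"track rect",r,"z",np.median(pts[:,2]))
    a=r[2] if r[1][0]<r[1][1] else r[2]-90
    th=np.deg2rad(a); print("angle",th); ey=np.array([-np.sin(th),np.cos(th)]); ex=np.array([np.cos(th),np.sin(th)]); 
    c=np.array(r[0])/1000; org=c+ey*.02; print("track origin",org)
    def rep(name,m):
        q=C[m]; l=np.c_[(q[:,:2]-org)@ex,(q[:,:2]-org)@ey,q[:,2]]*1000
        print(name,len(q),"lo",np.percentile(l,3,axis=0).round(1),"hi",np.percentile(l,97,axis=0).round(1))
    H=hsv[...,0]; S=hsv[...,1]>120
    y=roi&S&(H>22)&(H<35)&(C[...,2]<.06)
    L=cv2.connectedComponents(y.astype(np.uint8))[1]
    for k in range(1,L.max()+1):
        if (L==k).sum()>20: rep("yellow",L==k)
    rep("red",roi&S&((H<5)|(H>172))&(C[...,1]<-.2)); rep("orange",roi&S&(H>7)&(H<20)&(C[...,1]<-.2))
    rep("magenta",roi&S&(H>150)&(H<172)); rep("blue",roi&S&(H>100)&(H<125)&(C[...,0]<.6))
E
python3 b.py
```

```text
top track rect ((520.9301147460938, -34.765594482421875), (153.63548278808594, 665.725341796875), 8.880694389343262) z 0.006592415828563292
angle 0.15499735695742714
track origin [ 0.5178 -0.015 ]
yellow 31 lo [135.7 204.3  39.2] hi [150.8 225.1  48.9]
yellow 66 lo [-31.5  61.5  13.9] hi [30.9 71.2 45.7]
yellow 64 lo [-30.1 241.4  16.1] hi [ 27.6 249.4  45.3]
red 196 lo [ -35.8 -326.7   13.4] hi [  30.9 -298.9   45.1]
orange 55 lo [ -25.8 -296.2   14.6] hi [  21.  -264.6   39.6]
magenta 389 lo [-32.3 -22.5  39.6] hi [ 27.1  25.2 197.8]
blue 606 lo [-39.1 105.4  12.7] hi [ 37.1 204.5  24.6]
scene track rect ((559.8822021484375, -32.126953125), (245.11134338378906, 672.905517578125), 8.714211463928223) z 0.007288218402926483
angle 0.15209168176058258
track origin [ 0.5569 -0.0124]
yellow 119 lo [-82.8  61.1  17. ] hi [-9.  75.6 43.8]
yellow 172 lo [-70.6 237.4  17.7] hi [ -8.  255.3  44.5]
yellow 62 lo [ 97.7 209.6  42.1] hi [112.4 227.9  49.1]
red 234 lo [ -66.5 -319.3   21.5] hi [  -0.7 -292.7   44.1]
orange 124 lo [ -53.7 -294.4   14.9] hi [ -14.3 -257.3   37.5]
magenta 635 lo [-65.7 -17.7 129.2] hi [ -5.8  31.1 196.3]
blue 928 lo [-74.5 109.6  15.6] hi [  0.7 209.3  22.3]
```

Emit:
{"name": "servo_tool", "arguments": {
  "deltas": "0 0 0 -20 0 0 -0.12; 0 0 0 -20 0 0 -0.12; 0 0 0 -15 0 0 -0.12; 0 0 0 -15 0 0 -0.12; 0 0 0 0 0 0 -0.12; 0 0 0 0 0 0 -0.12; 0 0 0 0 0 0 -0.12; 0 0 0 0 0 0 -0.12"
}}

```text
time_s: 1.97
position: [0.1895, -0.5163, 0.3014]
tool_rot: [[0.25, 0.968, -0.0], [0.968, -0.25, -0.0], [-0.0, -0.0, -1.0]]
ft_force: [-0.0, 0.2, -0.4]
grip_width: 0.0
gripper_force: 0.0
```

Emit:
{"name": "servo_tool", "arguments": {
  "deltas": "0 0 0 0 0 0 -0.102; 0 0 0 0 0 0 -0.102; 0 0 0 0 0 0 -0.102; 0 0 0 0 0 0 -0.102; 0 15 35 0 0 0 0; 0 15 35 0 0 0 0; 0 15 35 0 0 0 0; 0 15 35 0 0 0 0"
}}

```text
time_s: 2.63
position: [0.3202, -0.4352, 0.3014]
tool_rot: [[-0.148, 0.989, 0.0], [0.989, 0.148, -0.0], [-0.0, 0.0, -1.0]]
ft_force: [0.2, -0.4, 0.3]
grip_width: -0.0005
gripper_force: 0.0
```

Emit:
{"name": "servo_tool", "arguments": {
  "deltas": "0 20 35 0 0 0 0; 0 20 35 0 0 0 0; 0 20 35 0 0 0 0; 0 20 35 0 0 0 0; 0 20 35 0 0 0 0; 0 20 35 0 0 0 0; 0 20 35 0 0 0 0; 0 20 0 0 0 0 0"
}}

```text
time_s: 3.3
position: [0.5415, -0.2392, 0.2998]
tool_rot: [[-0.152, 0.988, -0.0], [0.988, 0.152, 0.001], [0.001, 0.0, -1.0]]
ft_force: [1.6, 0.4, -0.6]
grip_width: -0.0006
gripper_force: 0.0
```

```bash
cat >> h.py <<'E'
ORG=np.array([.5165,-.015]); TH=.154
EX=np.array([np.cos(TH),np.sin(TH)]); EY=np.array([-np.sin(TH),np.cos(TH)])
def loc(P):
    P=np.asarray(P); d=P[...,:2]-ORG; return np.stack([d@EX,d@EY,P[...,2]],-1)*1000
def tcp():
    s=env.observe(); R=np.array(s["tool_rot"]); print("t",s["time_s"],"tcp track",loc(s["position"]).round(1),"xang",np.arctan2(-R[0,0],R[1,0]).round(4),"F track",np.round([np.array(s["ft_force"])[:2]@EX,np.array(s["ft_force"])[:2]@EY,s["ft_force"][2]],1))
E
cat > c.py <<'E'
from h import *
import sys
np.set_printoptions(precision=1,suppress=True)
tcp(); p=env.get_image("wrist"); save(p,sys.argv[1],1.3)
print("cam",loc(np.linalg.inv(p["world_to_cam"])[:3,3]))
L=loc(cloud(p)); hsv=cv2.cvtColor(p["img"],cv2.COLOR_RGB2HSV).astype(int); H=hsv[...,0]; S=(hsv[...,1]>120)&(p["depth"]>0)&(abs(L[...,0])<70)
def rep(n,m):
    if m.sum()>30: print(n,m.sum(),np.percentile(L[m],2,axis=0),np.percentile(L[m],98,axis=0))
for n,m in dict(red=S&((H<5)|(H>172)),orange=S&(H>7)&(H<20),yellow=S&(H>22)&(H<35),magenta=S&(H>150)&(H<172),blue=S&(H>100)&(H<125)).items():
    K=cv2.connectedComponents(m.astype(np.uint8))[1]
    for k in range(1,K.max()+1): rep(n,K==k)
# rails: dark, z about 26 mm
d=(hsv[...,2]<90)&(p["depth"]>0)&(L[...,2]>18)&(L[...,2]<32)
for n,m in(("rail-",d&(L[...,0]<-42)&(L[...,0]>-62)),("rail+",d&(L[...,0]>42)&(L[...,0]<62))):
    rep(n,m)
    if m.sum()>50:
        q=L[m]; print("  slope",np.polyfit(q[:,1],q[:,0],1)[0].__round__(4))
for k in("stop","stop_face","lead_lip","head"):
    for r in env.spot_point(k,p)[:2]:
        q=dep(p,r["uv"]); print(k,round(r["conf"],2),np.round(r["uv"]),None if q is None else loc(q))
E
python3 c.py w1.png
```

```text
t 3.3 tcp track [  -9.7 -225.4  299.8] xang 0.1523 F track [ 1.7  0.2 -0.6]
cam [  -9.9 -156.5  442.6]
red 737 [ -30.6 -327.2   40.4] [  35.9 -215.   304.4]
orange 179 [ -21.3 -272.6   34.6] [  25.7 -266.4   37.5]
rail- 580 [ -57.9 -302.1   18.9] [-45.  -35.7  28. ]
  slope -0.0183
rail+ 601 [  48.3 -312.5   18.5] [ 55.7 -36.4  27.7]
  slope 0.0144
stop 0.94 [262. 212.] [   1.4 -301.    41.2]
stop_face 0.94 [260. 210.] [  -2.  -299.    37.2]
lead_lip 0.88 [ 13. 199.] [-354.  -284.    33.4]
```

Emit:
{"name": "servo_tool", "arguments": {
  "deltas": "0 35 2 0 0 0 0; 0 38 2 0 0 0 0; 0 38 2 0 0 0 0; 0 38 2 0 0 0 0; 0 38 2 0 0 0 0; 0 38 0 0 0 0 0; 0 38 0 0 0 0 0; 0 38 0 0 0 0 0"
}}

```text
time_s: 4.22
position: [0.5024, 0.0579, 0.3016]
tool_rot: [[-0.146, 0.989, 0.001], [0.989, 0.146, -0.0], [-0.0, 0.001, -1.0]]
ft_force: [0.6, 0.8, -0.0]
grip_width: -0.0001
gripper_force: 0.0
```

Emit:
{"name": "servo_tool", "arguments": {
  "deltas": "0 38 0 0 0 0 0; 0 38 0 0 0 0 0; 0 38 0 0 0 0 0; 0 38 0 0 0 0 0; 0 38 0 0 0 0 0; 0 14 0 0 0 0 0; 0 0 0 0 0 0 0; 0 0 0 0 0 0 0"
}}

```text
time_s: 4.88
position: [0.4729, 0.2586, 0.3012]
tool_rot: [[-0.148, 0.989, 0.0], [0.989, 0.148, -0.0], [-0.0, 0.0, -1.0]]
ft_force: [-0.1, -0.9, 0.5]
grip_width: -0.0003
gripper_force: 0.0
```

```bash
python3 c.py w2.png
```

```text
t 4.8833 tcp track [ -1.1 277.  301.2] xang 0.1488 F track [-0.3 -0.9  0.5]
cam [ -1.  346.2 444. ]
yellow 355 [-27.  232.8  17.3] [ 30.8 248.9  43.5]
blue 1052 [-35.7 151.6  18.3] [ 38.5 283.5 307.8]
rail- 88 [-49.3 148.5  18.2] [-42.4 298.6  26.8]
  slope -0.0133
rail+ 160 [ 42.3 114.5  18. ] [ 49.1 294.6  27. ]
  slope 0.0119
head 0.64 [254. 341.] [ -1.1 287.  378.7]
```

Emit:
{"name": "servo_tool", "arguments": {
  "deltas": "0 1 3 40 0 0 0; 0 0 0 40 0 0 0; 0 0 0 40 0 0 0; 0 0 0 40 0 0 0; 0 0 0 40 0 0 0; 0 0 0 35 0 0 0; 0 0 0 30 0 0 0; 0 0 0 15 0 0 0"
}}

```text
time_s: 5.8
position: [0.4742, 0.2594, 0.018]
tool_rot: [[-0.147, 0.989, -0.005], [0.989, 0.147, -0.001], [-0.001, -0.005, -1.0]]
ft_force: [-1.0, 0.8, -0.6]
grip_width: 0.0002
gripper_force: 0.0
```

Emit:
{"name": "servo_tool", "arguments": {
  "deltas": "0 0 0 5 0 0 0; 0 0 0 0 0 0 0; 0 -4 0 0 0 0 0; 0 -4 0 0 0 0 0; 0 -4 0 0 0 0 0; 0 -4 0 0 0 0 0; 0 -5 0 0 0 0 0; 0 -5 0 0 0 0 0"
}}

```text
time_s: 6.47
position: [0.4797, 0.2352, 0.0171]
tool_rot: [[-0.148, 0.989, 0.002], [0.989, 0.148, 0.002], [0.001, 0.002, -1.0]]
ft_force: [-0.4, 6.2, 3.8]
grip_width: 0.0003
gripper_force: 2.7
```

```bash
python3 -c "
from h import *
tcp()"
```

```text
t 6.4667 tcp track [  2.  252.9  17.1] xang 0.1487 F track [0.6 6.2 3.8]
```

Emit:
{"name": "servo_tool", "arguments": {
  "deltas": "0 -8 0 0 0 0 0; 0 -11 0 0 0 0 0; 0 -12 0 0 0 0 0; 0 -12 0 0 0 0 0; 0 -12 0 0 0 0 0; 0 -12 0 0 0 0 0; 0 -12 0 0 0 0 0; 0 -10 0 0 0 0 0"
}}

```text
time_s: 7.13
position: [0.4927, 0.1465, 0.0169]
tool_rot: [[-0.148, 0.989, 0.001], [0.989, 0.148, 0.001], [0.001, 0.001, -1.0]]
ft_force: [-1.3, 5.8, 4.1]
grip_width: -0.0
gripper_force: 2.6
```

```bash
python3 -c "
from h import *
tcp(); p=env.get_image('scene'); save(dict(img=p['img'][120:330,120:380]),'s1.png',2.5)"
```

```text
t 7.1333 tcp track [  1.3 163.2  16.9] xang 0.1486 F track [-0.4  6.   4.1]
```

View pics/s1.png

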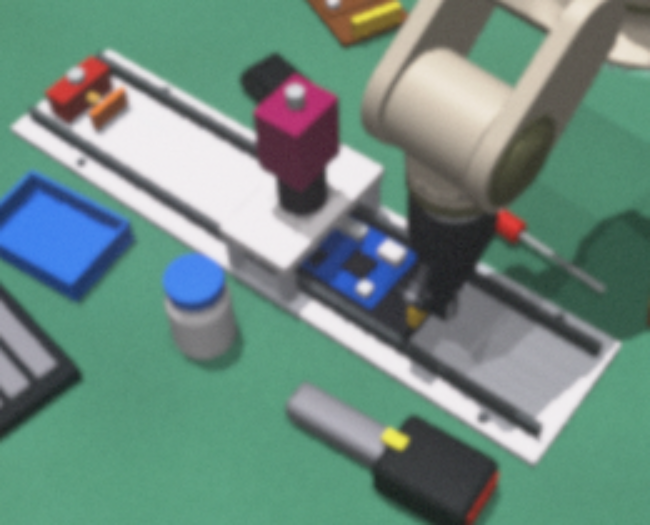

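The carrier is sliding in under the head and staying between the rails. The pad at about (108,108) and the bystanders are untouched. I'll push it the rest of the way, stopping short of the head camera.

Emit:
{"name": "servo_tool", "arguments": {
  "deltas": "0 -11 0 0 0 0 0; 0 -12 0 0 0 0 0; 0 -12 0 0 0 0 0; 0 -12 0 0 0 0 0; 0 -12 0 0 0 0 0; 0 -11 0 0 0 0 0; 0 -8 0 0 0 0 0; 0 -5 0 0 0 0 0"
}}

```text
time_s: 7.85
position: [0.5048, 0.0644, 0.0164]
tool_rot: [[-0.148, 0.989, -0.0], [0.989, 0.148, 0.0], [0.0, 0.0, -1.0]]
ft_force: [-0.9, 5.9, 4.7]
grip_width: 0.0
gripper_force: 2.7
```

Emit:
{"name": "servo_tool", "arguments": {
  "deltas": "0 0 0 0 0 0 0; 0 15 0 0 0 0 0; 0 25 0 0 0 0 0; 0 0 0 -40 0 0 0; 0 0 0 -40 0 0 0; 0 0 0 -40 0 0 0; 0 0 0 -40 0 0 0; 0 0 0 -40 0 0 0"
}}

```text
time_s: 8.52
position: [0.4982, 0.1045, 0.2182]
tool_rot: [[-0.149, 0.989, -0.0], [0.989, 0.149, -0.001], [-0.001, -0.0, -1.0]]
ft_force: [0.2, 0.7, -0.6]
grip_width: 0.0001
gripper_force: 0.0
```

Emit:
{"name": "servo_tool", "arguments": {
  "deltas": "0 0 0 -40 0 0 0; 0 0 0 -40 0 0 0; 0 -30 0 -5 0 0 0; 0 -38 0 0 0 0 0; 0 -38 0 0 0 0 0; 0 -38 0 0 0 0 0; 0 -38 0 0 0 0 0; 0 -38 0 0 0 0 0"
}}

```text
time_s: 9.18
position: [0.5312, -0.1149, 0.301]
tool_rot: [[-0.148, 0.989, -0.001], [0.989, 0.148, -0.001], [-0.0, -0.001, -1.0]]
ft_force: [1.1, 0.1, -0.5]
grip_width: 0.0002
gripper_force: 0.0
```

```bash
python3 c.py w3.png; python3 -c "
from h import *
print(env.observe()['q'])"
```

```text
t 9.1833 tcp track [  -0.8 -101.   301. ] xang 0.1489 F track [ 1.1 -0.1 -0.5]
cam [ -0.6 -31.9 443.8]
yellow 425 [-28.2  23.8  40.4] [ 28.1  66.6 194.3]
yellow 310 [ -27.8 -120.9   40.3] [  28.1 -112.7   44. ]
magenta 4796 [-26.2 -24.5 193.4] [ 30.   22.4 196.6]
blue 1163 [-37.  -76.9  18.7] [ 36.6 -42.5  22.2]
rail- 403 [ -52.2 -200.3   18.2] [-42.4  88.5  27.7]
  slope -0.0182
rail+ 298 [  42.2 -251.    18.2] [55.4 79.8 27.9]
  slope 0.0141
lead_lip 0.6 [255. 166.] [   0.7 -113.1   41.3]
lead_lip 0.56 [ 27. 274.] [-354.9 -282.7   30.9]
[-2.44690856e+01  1.88654056e+01  6.73871980e+01 -1.29289871e-02
  9.37976196e+01 -3.29932385e+01]
```

Emit:
{"name": "servo_tool", "arguments": {
  "deltas": "0 0 0 0 0 0 0.124; 0 0 0 0 0 0 0.124; 0 0 0 0 0 0 0.124; 0 0 0 0 0 0 0.124; 0 0 0 0 0 0 0.124; 0 0 0 0 0 0 0.124; 0 0 0 0 0 0 0.124; 0 0 0 0 0 0 0.124"
}}

```text
time_s: 10.1
position: [0.5313, -0.1113, 0.3015]
tool_rot: [[0.749, 0.662, 0.0], [0.662, -0.749, -0.0], [-0.0, 0.0, -1.0]]
ft_force: [0.2, 0.1, -0.1]
grip_width: -0.0001
gripper_force: 0.0
```

Emit:
{"name": "servo_tool", "arguments": {
  "deltas": "0 0 0 0 0 0 0.124; 0 0 0 0 0 0 0.124; 0 0 0 0 0 0 0.124; 0 0 0 0 0 0 0.124; 0 0 0 0 0 0 0.124; 0 0 0 0 0 0 0.124; 0 0 0 0 0 0 0.124; 0 0 0 0 0 0 0.124"
}}

```text
time_s: 10.77
position: [0.5313, -0.1114, 0.3015]
tool_rot: [[0.964, -0.265, 0.0], [-0.265, -0.964, -0.0], [0.0, 0.0, -1.0]]
ft_force: [0.5, -1.5, -0.4]
grip_width: -0.0004
gripper_force: 0.0
```

Emit:
{"name": "servo_tool", "arguments": {
  "deltas": "0 0 0 0 0 0 0.124; 0 0 0 0 0 0 0.124; 0 0 0 0 0 0 0.124; 0 0 0 0 0 0 0.124; 0 0 0 0 0 0 0.124; 0 0 0 0 0 0 0.124; 0 0 0 0 0 0 0.124; 0 0 0 0 0 0 0.124"
}}

```text
time_s: 11.43
position: [0.5313, -0.1114, 0.3015]
tool_rot: [[0.306, -0.952, 0.0], [-0.952, -0.306, -0.0], [0.0, 0.0, -1.0]]
ft_force: [-0.6, 0.8, 0.0]
grip_width: -0.0005
gripper_force: 0.0
```

Emit:
{"name": "servo_tool", "arguments": {
  "deltas": "0 0 0 0 0 0 0.124; 0 0 0 0 0 0 0.036; 0 0 0 0 0 0 0"
}}

```text
time_s: 11.68
position: [0.5313, -0.1115, 0.3015]
tool_rot: [[0.155, -0.988, 0.0], [-0.988, -0.155, -0.0], [0.0, -0.0, -1.0]]
ft_force: [0.2, 0.1, -0.4]
grip_width: -0.0002
gripper_force: 0.0
```

```bash
python3 c.py w4.png; python3 -c "
from h import *
print(env.observe()['q'])"
```

```text
t 11.6833 tcp track [ -0.2 -97.6 301.5] xang -2.9862 F track [ 0.2  0.1 -0.4]
cam [  -0.3 -168.1  444.3]
orange 285 [ -21.6 -273.    34.3] [  25.4 -265.9   38. ]
yellow 361 [ -28.4 -121.7   38.5] [  28.4 -112.8   43.8]
blue 1390 [-36.6 -77.   18.2] [ 36.7 -30.4  21.8]
rail- 219 [ -51.6 -284.7   18.1] [-42.2 -32.1  26.8]
  slope -0.0014
rail+ 201 [  42.2 -285.2   18. ] [55.6 66.7 27.1]
  slope 0.0082
lead_lip 0.77 [254. 145.] [  -0.5 -115.4   42.5]
head 0.71 [250. 232.] [   1.4 -109.8  309.9]
[-2.44544024e+01  1.88449954e+01  6.73551124e+01 -1.32341493e-03
  9.37990117e+01  1.46593862e+02]
```

View pics/w4.png

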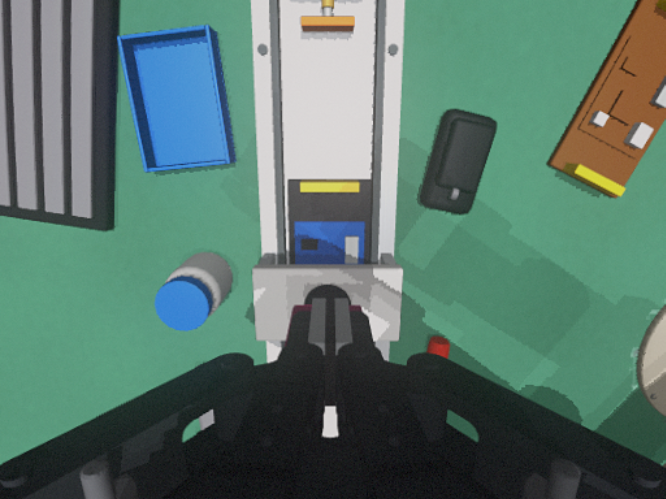

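The wrist view shows the lead lip at (330,187), bare plate in front of the board (330,240) and the pad front at (328,23). The gripper is now turned so its camera side faces away from the head. I'll lower the shut fingers into the gap.

Emit:
{"name": "servo_tool", "arguments": {
  "deltas": "0 -4 0 40 0 0 0; 0 0 0 40 0 0 0; 0 0 0 40 0 0 0; 0 0 0 40 0 0 0; 0 0 0 40 0 0 0; 0 0 0 30 0 0 0; 0 0 0 20 0 0 0; 0 0 0 0 0 0 0"
}}

```text
time_s: 12.6
position: [0.5289, -0.1083, 0.0476]
tool_rot: [[0.155, -0.988, -0.007], [-0.988, -0.155, 0.003], [-0.004, 0.006, -1.0]]
ft_force: [-0.3, 0.4, -0.8]
grip_width: -0.0002
gripper_force: 0.0
```

```bash
python3 -c "
from h import *
tcp(); p=env.get_image('wrist'); save(p,'w5.png',1.3)"
```

```text
t 12.6 tcp track [ -2.1 -94.   47.6] xang -2.9864 F track [-0.2  0.4 -0.8]
```

View pics/w5.png

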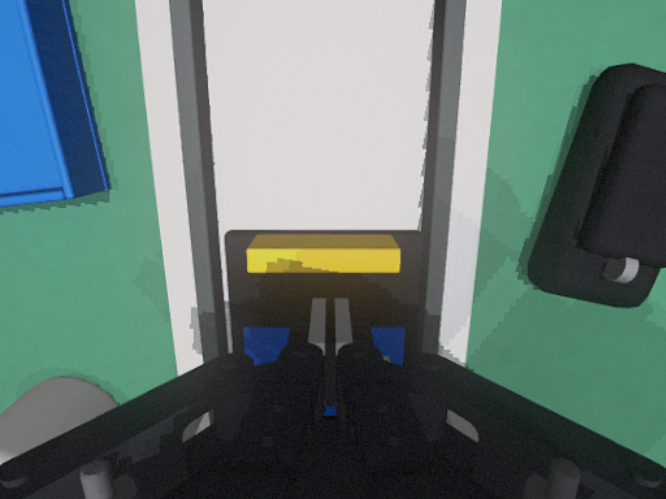

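The fingertips at (330,300) sit between the lip's inner edge (row 272) and the board (row 328). I'll go down and start pulling.

Emit:
{"name": "servo_tool", "arguments": {
  "deltas": "0 0 -1 12 0 0 0; 0 0 -1 11 0 0 0; 0 0 0 0 0 0 0; 0 3 0 0 0 0 0; 0 3 0 0 0 0 0; 0 3 0 0 0 0 0; 0 3 0 0 0 0 0; 0 5 0 0 0 0 0"
}}

```text
time_s: 13.32
position: [0.5357, -0.125, 0.0292]
tool_rot: [[0.154, -0.988, 0.001], [-0.988, -0.154, 0.001], [-0.001, -0.001, -1.0]]
ft_force: [0.3, 6.9, 2.8]
grip_width: -0.0
gripper_force: 2.8
```

Emit:
{"name": "servo_tool", "arguments": {
  "deltas": "0 8 0 0 0 0 0; 0 10 0 0 0 0 0; 0 10 0 0 0 0 0; 0 10 0 0 0 0 0; 0 10 0 0 0 0 0; 0 10 0 0 0 0 0; 0 6 0 0 0 0 0; 0 3 0 0 0 0 0"
}}

```text
time_s: 13.98
position: [0.5461, -0.1921, 0.0291]
tool_rot: [[0.153, -0.988, 0.001], [-0.988, -0.153, 0.001], [-0.0, -0.001, -1.0]]
ft_force: [-0.5, 6.9, 4.6]
grip_width: -0.0002
gripper_force: 3.3
```

```bash
python3 c.py w6.png
```

```text
t 13.9833 tcp track [   2.1 -179.6   29.1] xang -2.9877 F track [0.6 6.9 4.6]
cam [   1.7 -250.2  171.8]
orange 2394 [ -21.3 -273.5   34.7] [  25.9 -266.2   37.6]
yellow 32 [   2.8 -291.2   29. ] [   3.3 -284.9   31.8]
yellow 44 [   1.2 -290.9   28.7] [   2.5 -284.    31.7]
yellow 3362 [ -28.5 -202.    22.3] [  28.6 -191.4   43.2]
blue 79 [  18.3 -187.7   17.5] [  34.7 -154.8   71.3]
blue 41 [ -31.1 -162.8   17.8] [ -21.9 -154.6   31.7]
blue 280 [  -1.2 -190.5   19. ] [   4.7 -117.5  104. ]
rail- 1990 [ -51.8 -291.6   18.1] [ -42.5 -132.2   26.9]
  slope -0.0244
rail+ 2129 [  42.6 -291.1   18.1] [  55.9 -132.1   26.9]
  slope 0.0152
lead_lip 0.89 [256. 237.] [   0.9 -191.7   43. ]
```

Emit:
{"name": "servo_tool", "arguments": {
  "deltas": "0 6 0 0 0 0 0; 0 8 0 0 0 0 0; 0 9 0 0 0 0 0; 0 9 0 0 0 0 0; 0 8 0 0 0 0 0; 0 6 0 0 0 0 0; 0 4 0 0 0 0 0; 0 2 0 0 0 0 0"
}}

```text
time_s: 14.9
position: [0.5537, -0.2438, 0.0283]
tool_rot: [[0.153, -0.988, -0.0], [-0.988, -0.153, 0.0], [-0.0, -0.0, -1.0]]
ft_force: [0.1, 5.2, 3.7]
grip_width: 0.0001
gripper_force: 2.7
```

Emit:
{"name": "servo_tool", "arguments": {
  "deltas": "0 1 0 0 0 0 0; 0 1 0 0 0 0 0; 0 1 0 0 0 0 0; 0 1 0 0 0 0 0; 0 1 0 0 0 0 0; 0 1 0 0 0 0 0"
}}

```text
time_s: 15.4
position: [0.5547, -0.249, 0.0283]
tool_rot: [[0.154, -0.988, -0.0], [-0.988, -0.154, 0.0], [-0.0, 0.0, -1.0]]
ft_force: [-1.4, 4.1, 3.5]
grip_width: -0.0002
gripper_force: 2.4
```

```bash
python3 c.py w7.png
```

```text
t 15.4 tcp track [   1.8 -237.1   28.3] xang -2.9868 F track [-0.8  4.3  3.5]
cam [   1.6 -307.6  171.1]
red 11146 [ -30.8 -329.1   40.7] [  35.4 -300.9   43.5]
orange 35 [  -3.4 -298.1   25.5] [  -1.9 -291.5   28.7]
orange 2645 [ -21.4 -274.1   13. ] [  25.6 -259.    37.3]
orange 33 [   0.2 -249.5   41.8] [   2.6 -248.5   54.6]
yellow 3465 [ -28.  -259.2   23.3] [  29.1 -249.    43.3]
blue 45 [  19.6 -244.9   18.1] [  34.2 -212.7   71.1]
blue 44 [ -31.3 -245.2   17.4] [ -16.7 -212.8   71.2]
blue 280 [  -1.5 -247.8   19.1] [   4.1 -175.4  103.2]
blue 758 [  49.6 -251.6  101. ] [  60.7 -248.8  116.4]
rail- 1867 [ -51.8 -337.2   18.1] [ -42.5 -190.7   27. ]
  slope -0.0272
rail+ 2011 [  42.5 -337.    18.1] [  56.1 -189.5   26.9]
  slope 0.0181
stop 0.83 [253.  86.] [   1.7 -313.8   50.1]
stop_face 0.79 [249. 120.] [   3.4 -300.8   41.5]
lead_lip 0.68 [254. 234.] [   1.5 -250.3   42.1]
```

Emit:
{"name": "servo_tool", "arguments": {
  "deltas": "0 1 0 0 0 0 0; 0 1 0 0 0 0 0; 0 1 0 0 0 0 0; 0 1 0 0 0 0 0"
}}

```text
time_s: 15.98
position: [0.5553, -0.2531, 0.0283]
tool_rot: [[0.154, -0.988, -0.0], [-0.988, -0.154, 0.0], [-0.0, 0.0, -1.0]]
ft_force: [-1.1, 4.8, 2.9]
grip_width: 0.0001
gripper_force: 2.5
```

Emit:
{"name": "servo_tool", "arguments": {
  "deltas": "0 0.5 0 0 0 0 0; 0 0.5 0 0 0 0 0; 0 0.5 0 0 0 0 0; 0 0.5 0 0 0 0 0"
}}

```text
time_s: 16.32
position: [0.5556, -0.255, 0.0283]
tool_rot: [[0.154, -0.988, -0.0], [-0.988, -0.154, 0.0], [-0.0, 0.0, -1.0]]
ft_force: [-0.3, 4.7, 2.3]
grip_width: 0.0001
gripper_force: 2.5
```

Emit:
{"name": "servo_tool", "arguments": {
  "deltas": "0 0.5 0 0 0 0 0; 0 0.5 0 0 0 0 0; 0 0 0 0 0 0 0"
}}

```text
time_s: 16.57
position: [0.5558, -0.2561, 0.0283]
tool_rot: [[0.154, -0.988, 0.0], [-0.988, -0.154, -0.0], [0.0, -0.0, -1.0]]
ft_force: [-1.4, 4.8, 3.6]
grip_width: 0.0002
gripper_force: 2.4
```

Emit:
{"name": "servo_tool", "arguments": {
  "deltas": "0 0.5 0 0 0 0 0; 0 0.5 0 0 0 0 0; 0 0 0 0 0 0 0"
}}

```text
time_s: 16.82
position: [0.5558, -0.2567, 0.0283]
tool_rot: [[0.154, -0.988, -0.0], [-0.988, -0.154, 0.001], [-0.001, 0.0, -1.0]]
ft_force: [-0.3, 5.9, 4.1]
grip_width: -0.0001
gripper_force: 3.3
```

Emit:
{"name": "servo_tool", "arguments": {
  "deltas": "0 0.5 0 0 0 0 0; 0 0.5 0 0 0 0 0; 0 0 0 0 0 0 0"
}}

```text
time_s: 17.07
position: [0.5559, -0.2574, 0.0283]
tool_rot: [[0.154, -0.988, -0.001], [-0.988, -0.154, 0.001], [-0.001, 0.0, -1.0]]
ft_force: [-1.6, 8.0, 4.4]
grip_width: -0.0
gripper_force: 4.0
```

Emit:
{"name": "servo_tool", "arguments": {
  "deltas": "0 0.5 0 0 0 0 0; 0 0.5 0 0 0 0 0; 0 0 0 0 0 0 0"
}}

```text
time_s: 17.32
position: [0.556, -0.258, 0.0283]
tool_rot: [[0.154, -0.988, -0.001], [-0.988, -0.154, 0.002], [-0.002, 0.0, -1.0]]
ft_force: [-1.7, 9.7, 4.7]
grip_width: 0.0003
gripper_force: 4.7
```

```bash
python3 c.py w8.png
```

```text
t 17.3167 tcp track [   1.8 -246.2   28.3] xang -2.9868 F track [-0.2  9.8  4.7]
cam [   1.6 -317.   171. ]
red 10564 [ -30.7 -329.1   40.8] [  35.3 -301.    43.5]
orange 2802 [ -21.4 -276.3   15.2] [  25.8 -268.2   37.1]
orange 66 [   0.1 -258.8   44.1] [   2.6 -257.7   60.4]
yellow 2892 [ -28.  -268.3   37.3] [  29.  -258.4   43.2]
blue 45 [  19.5 -253.9   18. ] [  34.1 -221.5   70.5]
blue 41 [ -31.3 -223.6   17.9] [ -23.9 -221.8   21. ]
blue 269 [  -1.7 -257.2   19.1] [   4.  -184.5  103.1]
blue 709 [  49.9 -261.   101.7] [  61.1 -258.2  116.7]
rail- 1714 [ -51.9 -337.5   18.1] [ -42.6 -199.3   27.1]
  slope -0.0308
rail+ 1861 [  42.5 -336.7   18.1] [  56.1 -198.2   27. ]
  slope 0.0235
stop 0.65 [250. 106.] [   2.8 -315.8   50.1]
stop_face 0.64 [252. 143.] [   2.1 -300.7   41.2]
stop_face 0.55 [256. 238.] [   0.4 -258.5   43.7]
lead_lip 0.79 [257. 237.] [   0.1 -258.5   43.1]
```

View pics/w8.png

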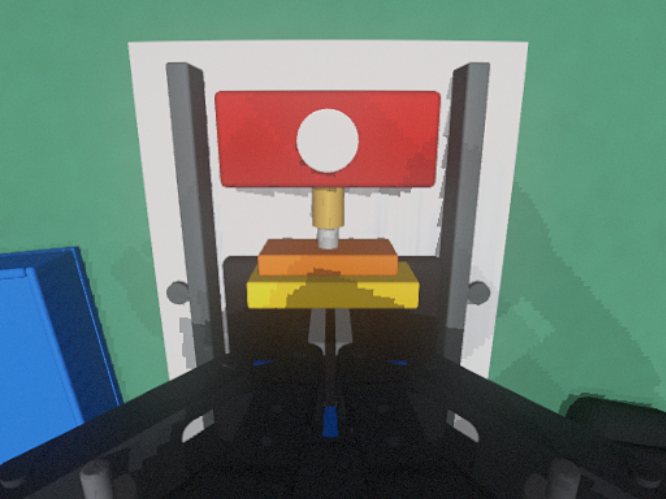

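The pad at (328,258) touches the yellow lip. The force has risen about 5 N over sliding friction, and the pad has gone in about 2 mm. I'll press slightly further, then ease off slowly.

Emit:
{"name": "servo_tool", "arguments": {
  "deltas": "0 0.5 0 0 0 0 0; 0 0.5 0 0 0 0 0; 0 0.5 0 0 0 0 0; 0 0 0 0 0 0 0"
}}

```text
time_s: 17.9
position: [0.5562, -0.259, 0.0283]
tool_rot: [[0.154, -0.988, -0.001], [-0.988, -0.154, 0.003], [-0.003, 0.001, -1.0]]
ft_force: [-1.8, 10.4, 5.9]
grip_width: 0.0002
gripper_force: 5.7
```

Emit:
{"name": "servo_tool", "arguments": {
  "deltas": "0 -0.5 0 0 0 0 0; 0 -0.5 0 0 0 0 0; 0 -0.5 0 0 0 0 0; 0 -0.5 0 0 0 0 0; 0 -0.5 0 0 0 0 0; 0 -0.5 0 0 0 0 0; 0 -0.5 0 0 0 0 0; 0 -0.5 0 0 0 0 0"
}}

```text
time_s: 18.57
position: [0.5559, -0.2569, 0.0283]
tool_rot: [[0.154, -0.988, 0.0], [-0.988, -0.154, -0.001], [0.001, -0.0, -1.0]]
ft_force: [0.9, 0.4, -0.2]
grip_width: 0.0003
gripper_force: 0.0
```

Emit:
{"name": "servo_tool", "arguments": {
  "deltas": "0 -0.5 0 0 0 0 0; 0 -0.5 0 0 0 0 0; 0 -0.5 0 0 0 0 0; 0 -0.5 0 0 0 0 0; 0 -0.5 0 0 0 0 0; 0 -0.5 0 0 0 0 0; 0 -0.5 0 0 0 0 0; 0 0 0 0 0 0 0"
}}

```text
time_s: 19.23
position: [0.5553, -0.253, 0.0283]
tool_rot: [[0.154, -0.988, -0.0], [-0.988, -0.154, 0.0], [-0.0, 0.0, -1.0]]
ft_force: [0.4, -1.0, 0.8]
grip_width: -0.0
gripper_force: 0.0
```

```bash
python3 c.py w9.png | egrep 'tcp|orange|yellow|lead'
```

```text
t 19.2333 tcp track [   1.8 -241.1   28.3] xang -2.987 F track [ 0.2 -1.1  0.8]
orange 54 [  -3.5 -298.3   24.9] [  -2.4 -284.8   28.9]
orange 2721 [ -21.5 -275.8   16.1] [  25.8 -267.6   37.2]
orange 180 [   5.8 -249.3   17.1] [  20.  -238.4   41.6]
orange 78 [  -2.2 -253.6   17.8] [   2.7 -247.1   48.4]
orange 340 [ -24.4 -249.2   17. ] [  -6.3 -237.3   42.2]
orange 34 [   0.3 -253.4   48. ] [   2.6 -252.4   59.2]
yellow 3090 [ -28.2 -267.8   18.6] [  29.2 -248.    43.2]
lead_lip 0.82 [255. 229.] [   0.8 -253.    32.9]
```

Released: the pad is still pressed in about 1.8 mm and the fingers are clear of both the lip and the board. I'll lift straight up and check.

Emit:
{"name": "servo_tool", "arguments": {
  "deltas": "0 0 0 -10 0 0 0; 0 0 0 -20 0 0 0; 0 0 0 -30 0 0 0; 0 0 0 -35 0 0 0; 0 0 0 -40 0 0 0; 0 0 0 -40 0 0 0; 0 0 0 -30 0 0 0; 0 0 0 0 0 0 0"
}}

```text
time_s: 20.15
position: [0.5568, -0.254, 0.2414]
tool_rot: [[0.154, -0.988, 0.011], [-0.988, -0.154, -0.008], [0.009, -0.009, -1.0]]
ft_force: [0.1, 0.8, -0.0]
grip_width: -0.0001
gripper_force: 0.0
```

```bash
python3 c.py w10.png | egrep 'tcp|orange|yellow|red|lead'; python3 -c "
from h import *
p=env.get_image('scene'); save(dict(img=p['img'][90:330,100:380]),'s2.png',2.5)"
```

```text
t 20.15 tcp track [   3.1 -242.4  241.4] xang -2.9869 F track [ 0.3  0.8 -0. ]
red 1498 [ -31.1 -329.2   40.6] [  34.4 -301.2   43.7]
orange 338 [ -21.6 -275.    27.2] [  25.5 -267.9   37.7]
yellow 528 [ -28.3 -267.1   36.5] [  28.6 -257.5   43.7]
lead_lip 0.83 [258. 158.] [  -0.1 -250.9   18.8]
```

View pics/s2.png

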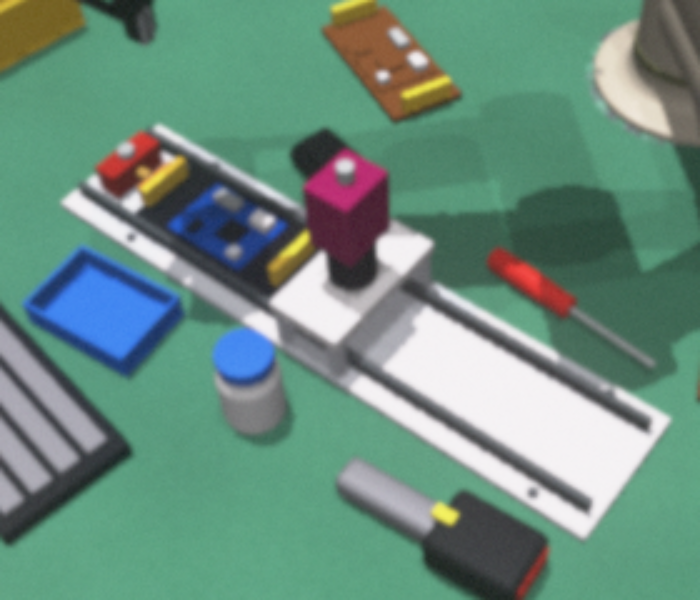

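View pics/w10.png

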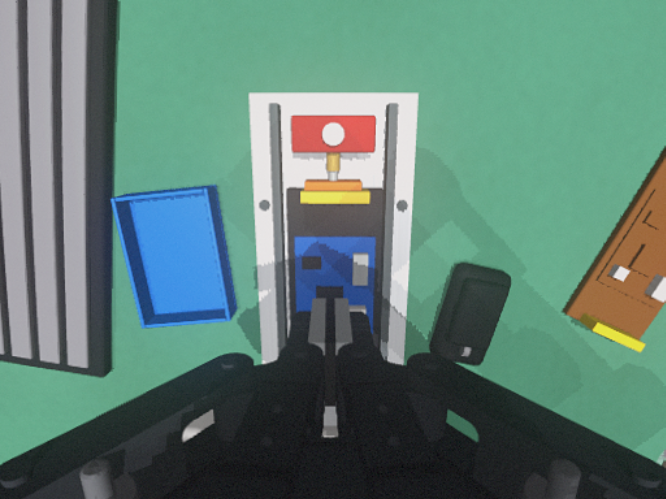

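Both views show the carrier seated between the rails, its lip (335,197) touching the pad (333,185). It is clear of the head and the bystanders haven't moved. I'll hand in.

```bash
python3 -c "
from rig import env
print(env.close_job())"
```

```text
the job is handed in; nothing more can be done
None
```

The carrier went under the scan head and out the other side, and it now rests against the orange pad, which is still pressed in 1–2 mm. The pad went in about 4 mm at most, out of 10. The arm is clear of everything, the bystanders weren't touched, and I handed the job in at about 20 s; no verdict came back.

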